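Tare the glaze cup and nest the set on the scale

ROBOT

A 7-joint arm with a two-finger parallel gripper is mounted at the origin on the work surface; the furniture and walls round the work are solid. World frame = base frame: x ahead of the robot, y to its left, z up, the work surface at z = 0. Lengths are in m, angles in rad, forces in N, time in s.
With the tool pointing down it reaches from about 0.4 to 0.85 m from the base axis. Payload 10.4 kg.
Tool frame: the origin (TCP) lies between the finger pads; the fingertips stand 11 mm ahead of it and the grasp point (between the pads) lies 8 mm behind it; z points along the fingers, y is the direction in which the jaws open and shut (so a half turn about z gives the same grasp; the last joint's range is limited). The gripper opens to 87 mm and grips with 3 to 60 N. Pads are 19 mm wide; open, the fingers measure 117 mm over their backs; the gripper's body (75 mm by 190 mm) begins 51 mm behind the grasp point.
Start: joints at [-1.227, 0.332, -0.065, 1.46, 0.022, 1.35, -0.088], TCP at [0.224, 0.583, 0.234] pointing down, gripper open.
Joint ranges: [-2.6, 2.6], [-0.5, 2.12], [-1.47, 1.34], [0.16, 2.42], [-1.27, 4.41], [0.06, 2.06], [-2.6, 2.6]. Speed limits (rad/s): [2.22, 2.22, 2.79, 2.79, 3.14, 3.14, 3.14].

INTERFACE

Orientations are given as a unit quaternion [x, y, z, w].
In Python, from bench import r, eyes gives the robot as it stands.
- The arm moves only by the shell command python3 -m inch 'ROWS' [FORCE]. ROWS is a JSON object of lists of equal length, an entry for each row: "translation": the shift along the world's x, y, z scaled (see below), a list of three; "rot": the turn, a rotation vector about the world's x, y, z scaled (see below), a list of three; "jaw": the finger opening in mm, from 0 to 87. In form: {"translation": [[tx, ty, tz], ...], "rot": [[ax, ay, az], ...], "jaw": [jaw, ...]}. A call has 1 to 20 rows; each row is the pose to reach, as a shift and turn from the pose measured when the call began; what a row does not reach only later rows make up. The controller multiplies each number of a shift by 100 mm and each number of a turn by 60 degrees. A row lasts 1/10 s, in which the tool goes at most 50 mm and 8.59 degrees, less where a joint would pass 70% of its speed; a pose out of reach is approached as far as the arm can. A call with a number of a shift or a turn outside -1 to 1 is refused whole. A call with a gripper value outside its range is refused whole. The fingers move at their own pace and stop on an object; FORCE is the grip in N (left out, the last holds). Time passes only in rows, so rows that repeat a pose let the fingers close. It gives the time, the measured TCP pose, the force and the opening at its end, in the units of the state.
- r.read_state(): the state, without advancing time (a new reading comes with each control period).
- eyes.camera(name): name is "scene" or "top"; returns the picture (480x640x3 uint8, blue, green, red); there is no depth.
- eyes.calibration(name): a dict with "fx", "fy", "cx", "cy" (pixels), "distortion" ([k1, k2, p1, p2, k3] as OpenCV has them; the pictures are not rectified), "R" (3x3) and "t" (3): a world point X has camera coordinates R X + t. Camera axes: x right, y down, z forward; pixel columns grow to the right and rows downward; lengths in m; the calibration is good to about 2 mm. A picture is of the moment at which its call begins. calibration takes no time and is no camera call.
- r.close_job(): hands the job in, once; it reports no verdict.
The state is a dict: "time": time; "joint_positions": joint angles; "joint_vel": joint speeds; "joint_torque": joint torques, N m; "ee_pos": TCP position; "eef_rot": TCP orientation; "ft_force": force on the tool from outside, world axes, zero at the start; "torque": the same for the moment, N m; "width": finger opening in m.
Only numpy, scipy, OpenCV 4.12 (cv2) and the standard library are available. Lean on these libraries where they do the work, as an engineer would, in place of code of your own. Each camera call takes 0.05 s, during which the arm holds its last target. There are 200 camera calls.

TASK

Weigh the two smaller glaze cups without the big one: stand the empty large white cup upright in the middle of the bench scale's steel plate and let go, then press the red tare button fully down. Only then nest the set in size order, the medium blue cup inside the white one and after it the small terracotta cup inside the blue one, each set down gently, not dropped, and standing flat on the bottom of the cup around it; leave the two pigment jars standing where they are.

Things in the scene. Friction and masses are not known exactly. Their poses are not given: they have to be found in the camera images.
- cup_large_mid (a point): Large white glazed cup, open at the top, 44 mm high. Outside diameter 66 mm over the upright top 24 mm, tapering below to 54 mm at the foot; wall 4 mm (mouth 58 mm inside), solid base 12 mm thick, so its inner floor is 12 mm above its underside. About 0.13 to 0.25 kg. It can be gripped across its outside. This point is on the axis, half-way up; z is the cup's axis, towards its mouth. Round, so any yaw is the same.
- cup_medium_mid (a point): Medium blue glazed cup, open at the top, 56 mm high. Outside diameter 50 mm over the upright top 24 mm, tapering below to 40 mm at the foot; wall 4 mm (mouth 42 mm inside), solid base 10 mm thick. About 0.09 to 0.16 kg. Standing inside the large cup its rim is 24 mm above the large cup's rim, and this point is 18 mm above the large cup's point. This point is on the axis, half-way up; z is the cup's axis, towards its mouth. Round, so any yaw is the same.
- cup_small_mid (a point): Small terracotta cup, open at the top, 68 mm high. Outside diameter 36 mm over the upright top 24 mm, tapering below to 28 mm at the foot; wall 4 mm, solid base 10 mm thick. About 0.05 to 0.1 kg. Standing inside the medium cup its rim is 22 mm above the medium cup's rim, and this point is 16 mm above the medium cup's point. This point is on the axis, half-way up; z is the cup's axis, towards its mouth. Round, so any yaw is the same.
- plate_top (a point): Centre of the top surface of the bench scale's square steel weighing plate, 130 x 130 mm; the surface is 44 mm above the table. x and y lie along the plate's sides, z is up; -x points to the scale's front with display and button. The scale (grey, 210 mm along x, 150 mm along y, top of its body 34 mm above the table) is fixed to the table; its centre is 32 mm from this point along -x.
- tare_top (a point): Centre of the top of the scale's round red tare button, 24 mm across, on the front of the scale; it is 104 mm from the plate's centre along the scale's -x and 42 mm along its +y. The button is pressed straight down.
- tare (a joint): Travel of the tare button in m: 0 released, 0.005 fully down. A spring returns it; fully down takes about 4 N.
- jar_blue_mid (a point): Closed pigment jar with blue contents and a white lid, a bystander: 59 mm across, 111 mm tall. Point on its axis, half-way up; z is up its axis.
- jar_pink_mid (a point): (Behind the work, to the right, a fixed low wooden riser, 150 mm high, runs obliquely across the table with fixed rows of jars on it, their tops about 261 mm above the table: keep arm and gripper over or clear of them.) Closed pigment jar with pink contents and a white lid, a bystander: 59 mm across, 111 mm tall. Point on its axis, half-way up; z is up its axis.
Not all that is in view belongs to the job. Leave any turquoise or yellow look-alike of the part that bears cup_small_mid alone.

How it is judged:
By the outcome, as a careful person would: the job done as asked, in the order asked, and still so for the second after the job is handed in, with the robot touching nothing.
It also fails if it takes over 72 s, if anything falls off the work surface, if the arm or the gripper's body presses on something with over 40 N, if the wrist force passes 120 N, or if a joint passes its speed limit or range.

## Working session

There is one attempt and no reset: what is moved stays moved. The work goes in short steps, Python scripts to look and compute and a shell command to move; the robot and the scene stay as the last step left them, time stands still between calls to the robot, and variables do not carry over. Pictures are saved under pics/ and viewed, about 8 in all and at most 12, crops included, and the job is handed in when it is done.

```bash
ls; mkdir -p pics
python3 - <<'E'
from bench import r, eyes
import cv2
for n in("scene","top"):
    cv2.imwrite(f"pics/{n}0.png",eyes.camera(n)); c=eyes.calibration(n); print(n,c)
s=r.read_state(); print(s)
E
```

```text
pics
scene {'fx': 596.1369769337194, 'fy': 596.1369769337194, 'cx': 315.3439787226422, 'cy': 242.69233313170577, 'distortion': array([-0.16780033,  0.        ,  0.        ,  0.        ,  0.        ]), 'R': array([[ 0.72657898, -0.68696075, -0.01295823],
       [-0.47665721, -0.49038426, -0.72960344],
       [ 0.49485442,  0.53629115, -0.68374769]]), 't': array([-0.33896335,  0.36501075,  0.9682717 ])}
top {'fx': 459.8646811033505, 'fy': 459.8646811033505, 'cx': 321.0106515785864, 'cy': 241.7372098312276, 'distortion': array([-0.07112813,  0.        ,  0.        ,  0.        ,  0.        ]), 'R': array([[-0.0273523 , -0.9996238 ,  0.00202648],
       [-0.99765119,  0.02717085, -0.06287958],
       [ 0.06280087, -0.00374162, -0.99801906]]), 't': array([0.09169068, 0.56271654, 1.05863784])}
{'time': 0.1, 'joint_positions': array([-1.22662551,  0.33283798, -0.06473225,  1.4608429 ,  0.02160515,
        1.34989103, -0.08847804]), 'joint_vel': array([ 0.00034973, -0.00334362,  0.00068562, -0.00159788, -0.00034649,
        0.00247492,  0.00066118]), 'joint_torque': array([ 1.39837157e-04, -6.24549150e+01,  2.40236713e-02, -3.90715098e+01,
       -6.15299377e-02,  3.66670266e-02,  1.36241124e-04]), 'ee_pos': array([0.22399593, 0.58313316, 0.23282216]), 'eef_rot': array([ 1.82323579e-01,  9.83238374e-01, -6.35101700e-04, -9.18699565e-05]), 'ft_force': array([0.13335863, 0.81836512, 0.42657946]), 'torque': array([-0.00222262, -0.00072146, -0.00483458]), 'width': 0.08673230812540984}
```

View pics/scene0.png

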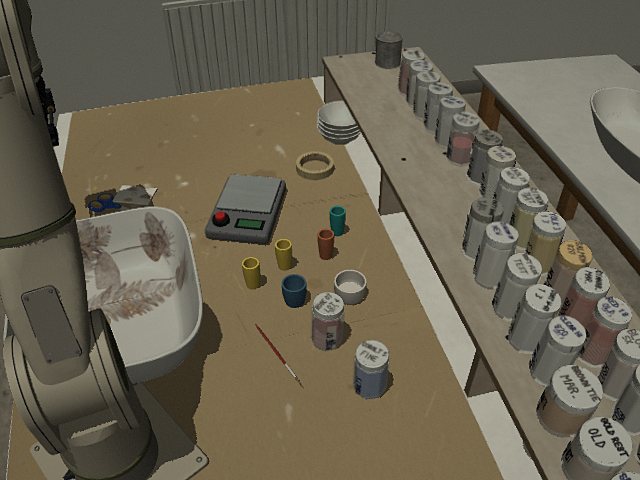

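View pics/top0.png

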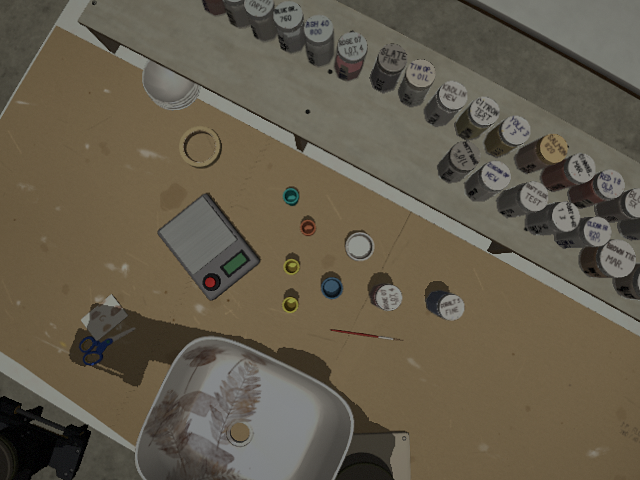

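The scene view shows the scale (246,208), red button (221,217), white cup (350,287), blue cup (294,291) and terracotta cup (326,244). Look-alikes are turquoise (338,221) and yellow (284,254) and (251,272). The top view agrees: white (359,246), blue (332,287), terracotta (308,227), plate about (201,230), button (211,282). I'll enlarge both to confirm the terracotta cup and read rims.

Run:
```python
import cv2, numpy as np
a=cv2.imread("pics/top0.png")[175:325,150:410]; b=cv2.imread("pics/scene0.png")[165:355,200:390]
cv2.imwrite("pics/topc.png",cv2.resize(a,None,fx=3,fy=3,interpolation=cv2.INTER_CUBIC))
cv2.imwrite("pics/scenec.png",cv2.resize(b,None,fx=3,fy=3,interpolation=cv2.INTER_CUBIC))
```

```text
(no output)
```

View pics/topc.png

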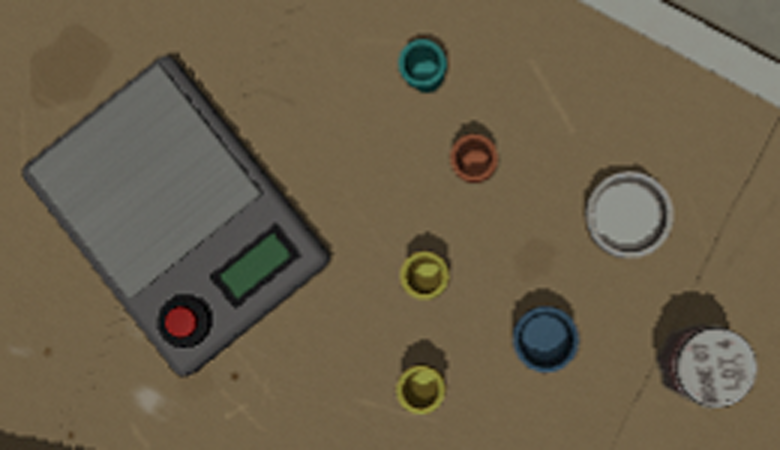

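View pics/scenec.png

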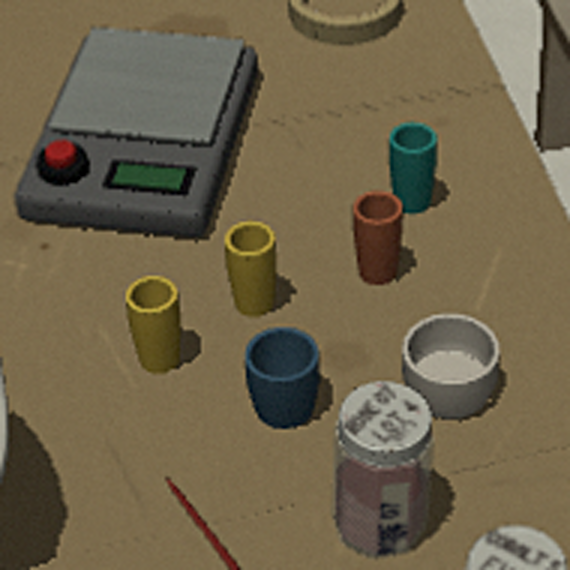

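The crops confirm the terracotta cup at top (308,227) / scene (326,234). It is the only orange-brown one; the same-shaped cups beside it are turquoise and yellow, so they stay. All cups stand mouth up. Next I triangulate.

```bash
cat > h.py <<'E'
import cv2, numpy as np
from bench import r, eyes
C={n:eyes.calibration(n) for n in("scene","top")}
def K(c): return np.array([[c['fx'],0,c['cx']],[0,c['fy'],c['cy']],[0,0,1]])
def und(n,p): c=C[n]; return cv2.undistortPoints(np.array([[p]],float),K(c),c['distortion'])[0,0]
def tri(pt,ps):
    P=[np.c_[C[n]['R'],C[n]['t']] for n in("top","scene")]
    X=cv2.triangulatePoints(P[0],P[1],und("top",pt),und("scene",ps))[:,0]; return X[:3]/X[3]
def onz(n,p,z):
    c=C[n]; d=c['R'].T@np.r_[und(n,p),1]; o=-c['R'].T@c['t']; return o+d*(z-o[2])/d[2]
def proj(n,X): c=C[n]; return cv2.projectPoints(np.array([X],float),cv2.Rodrigues(c['R'])[0],c['t'],K(c),c['distortion'])[0][0,0]
T=lambda u,v:(150+u/3,175+v/3)
S=lambda u,v:(200+u/3,165+v/3)
E
python3 - <<'E'
from h import *
np.set_printoptions(precision=4,suppress=True)
for n,a,b,z in [("white",(629,213),(450,349),.044),("blue",(546,337),(282,360),.056),("terra",(474,157),(378,208),.068),("turq",(423,64),(413,139),.068),("yel1",(425,274),(250,237),.068),("yel2",(421,388),(153,293),.068),
 ("pink",(715,367),(386,415),.111),("btn",(180,322),(60,152),.05),("pFL",(130,298),(48,132),.044),("pFR",(260,190),(212,143),.044),("pBR",(163,62),(245,40),.044),("pBL",(24,172),(90,28),.044)]:
    print(n,tri(T(*a),S(*b)),onz("top",T(*a),z),onz("scene",S(*b),z))
print(onz("top",(452,307),.111))
E
```

```text
white [ 0.5517 -0.0122  0.0406] [ 0.5512 -0.0116  0.044 ] [ 0.5498 -0.0147  0.044 ]
blue [0.4594 0.0542 0.0477] [0.4594 0.0546 0.056 ] [0.4547 0.048  0.056 ]
terra [0.5959 0.104  0.0654] [0.5949 0.1047 0.068 ] [0.5948 0.1013 0.068 ]
turq [0.6672 0.1404 0.0658] [0.6658 0.1411 0.068 ] [0.6663 0.1378 0.068 ]
yel1 [0.5093 0.1428 0.0678] [0.5088 0.1432 0.068 ] [0.5097 0.1421 0.068 ]
yel2 [0.4255 0.1476 0.0673] [0.4248 0.1482 0.068 ] [0.4258 0.1463 0.068 ]
pink [ 0.4379 -0.0649  0.1073] [ 0.4368 -0.0632  0.111 ] [ 0.437  -0.0683  0.111 ]
btn [0.4788 0.3295 0.0502] [0.4776 0.3305 0.05  ] [0.48   0.3286 0.05  ]
pFL [0.4973 0.3725 0.0334] [0.4967 0.3701 0.044 ] [0.4913 0.3606 0.044 ]
pFR [0.5781 0.2696 0.0364] [0.5764 0.2691 0.044 ] [0.5737 0.2613 0.044 ]
pBR [0.6774 0.3427 0.0436] [0.6772 0.3427 0.044 ] [0.6772 0.3421 0.044 ]
pBL [0.5975 0.4512 0.0405] [0.5953 0.4514 0.044 ] [0.5965 0.4453 0.044 ]
[ 0.412 -0.199  0.111]
```

Run:
```python
from h import *
np.set_printoptions(precision=4,suppress=True)
a,b=onz("top",(371.7,175),.15)[:2],onz("top",(410,195),.15)[:2]
d=(b-a)/np.linalg.norm(b-a); n=np.array([-d[1],d[0]])
print("riser",a,b,"dir deg",np.degrees(np.arctan2(d[1],d[0])))
for nme,p in [("white",(.551,-.0125)),("blue",(.459,.054)),("terra",(.595,.104)),("plate",(.586,.358))]: print(nme,abs(n@(np.array(p)-a)))
```

```text
riser [ 0.6926 -0.0322] [ 0.6487 -0.1103] dir deg -119.35055166466842
white 0.1330862768971392
blue 0.2458719819359361
terra 0.15183691303269728
plate 0.28418017459348305
```

```bash
for i in 1 2 3; do python3 -m inch '{"translation":[[0.18,-0.33,0],[0.36,-0.66,0],[0.54,-0.99,0],[0.54,-0.99,0]],"rot":[[0,0,-0.13],[0,0,-0.26],[0,0,-0.386],[0,0,-0.386]],"jaw":[87,87,87,87]}' 20; done
```

```text
time: 0.5
ee_pos: [0.2819, 0.4798, 0.233]
eef_rot: [0.381, 0.925, -0.001, 0.001]
ft_force: [0.2, 0.6, -0.2]
width: 0.0868
time: 0.9
ee_pos: [0.3389, 0.3768, 0.2331]
eef_rot: [0.563, 0.826, -0.001, 0.001]
ft_force: [0.4, 0.4, 0.1]
width: 0.0872
time: 1.3
ee_pos: [0.3953, 0.274, 0.2332]
eef_rot: [0.721, 0.693, -0.002, 0.001]
ft_force: [-0.3, -0.6, 0.8]
width: 0.087
```

```bash
for i in 1 2; do python3 -m inch '{"translation":[[0.18,-0.32,0],[0.36,-0.64,0],[0.52,-0.95,0],[0.52,-0.95,0]],"rot":[[0,0,-0.13],[0,0,-0.26],[0,0,-0.376],[0,0,-0.376]],"jaw":[87,87,87,87]}'; done
python3 -m inch '{"translation":[[0.18,-0.30,-0.3],[0.36,-0.60,-0.6],[0.45,-0.86,-0.9],[0.45,-0.86,-0.9],[0.45,-0.86,-0.9],[0.45,-0.86,-0.9]],"rot":[[0,0,-0.13],[0,0,-0.26],[0,0,-0.376],[0,0,-0.376],[0,0,-0.376],[0,0,-0.376]],"jaw":[87,87,87,87,87,87]}'
python3 - <<'E'
from h import *
for n in("scene","top"): cv2.imwrite(f"pics/{n}1.png",eyes.camera(n))
s=r.read_state(); p=s['ee_pos']; print(p,s['eef_rot'],s['joint_positions'])
a=cv2.imread("pics/top1.png")[175:325,250:450]; b=cv2.imread("pics/scene1.png")[200:350,250:450]
cv2.imwrite("pics/c1.png",cv2.resize(np.hstack([a,b]),None,fx=2,fy=2,interpolation=cv2.INTER_CUBIC))
E
```

```text
time: 1.7
ee_pos: [0.4491, 0.1757, 0.2333]
eef_rot: [0.844, 0.536, -0.002, 0.002]
ft_force: [0.8, 0.9, 0.0]
width: 0.0868
time: 2.1
ee_pos: [0.5025, 0.0777, 0.2333]
eef_rot: [0.934, 0.358, -0.002, 0.002]
ft_force: [0.2, 0.6, -0.4]
width: 0.0866
time: 2.7
ee_pos: [0.5479, -0.006, 0.144]
eef_rot: [0.985, 0.171, -0.002, 0.001]
ft_force: [-0.6, 0.2, -0.7]
width: 0.0869
[ 0.54798863 -0.00643219  0.14426321] [ 0.98541027  0.17018309 -0.00163738  0.00127518] [-0.57900357  0.25576941  0.58494445  1.80452973 -0.15171911  1.12972558
 -1.17237569]
```

View pics/c1.png

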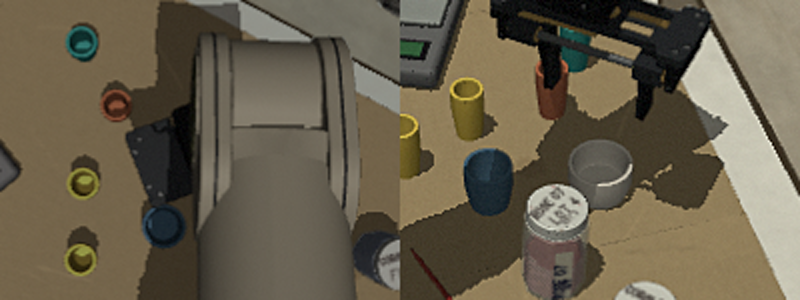

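```bash
python3 -m inch '{"translation":[[0.03,-0.06,0],[0.03,-0.06,-0.3],[0.03,-0.06,-0.6],[0.03,-0.06,-0.85],[0.03,-0.06,-0.85]],"rot":[[0,0,0],[0,0,0],[0,0,0],[0,0,0],[0,0,0]],"jaw":[87,87,87,87,87]}'
python3 -m inch '{"translation":[[0,0,-0.15],[0,0,-0.3],[0,0,-0.33],[0,0,-0.33]],"rot":[[0,0,0],[0,0,0],[0,0,0],[0,0,0]],"jaw":[87,87,87,87]}'
python3 -m inch '{"translation":[[0,0,0],[0,0,0],[0,0,0],[0,0,0],[0,0,0],[0,0,0]],"rot":[[0,0,0],[0,0,0],[0,0,0],[0,0,0],[0,0,0],[0,0,0]],"jaw":[60,60,60,60,60,60]}' 20
```

```text
time: 3.3
ee_pos: [0.5492, -0.0122, 0.0569]
eef_rot: [0.985, 0.171, -0.004, 0.001]
ft_force: [-0.0, 0.2, 0.6]
width: 0.0871
time: 3.7
ee_pos: [0.549, -0.0123, 0.0236]
eef_rot: [0.985, 0.171, -0.004, 0.001]
ft_force: [0.4, -0.0, 0.1]
width: 0.087
time: 4.3
ee_pos: [0.5493, -0.0121, 0.024]
eef_rot: [0.985, 0.171, -0.004, 0.001]
ft_force: [-0.4, -0.2, 5.7]
width: 0.0658
```

```bash
python3 -m inch '{"translation":[[0,0,0.1],[0,0,0.4],[0,0,0.8],[0,0,1],[0,0,1]],"rot":[[0,0,0],[0,0,0],[0,0,0],[0,0,0],[0,0,0]],"jaw":[60,60,60,60,60]}'
for i in 1 2 3; do python3 -m inch '{"translation":[[0.03,0.2,0],[0.05,0.5,0],[0.09,0.8,0],[0.1,0.93,0],[0.1,0.93,0]],"rot":[[0,0,0],[0,0,0],[0,0,0],[0,0,0],[0,0,0]],"jaw":[60,60,60,60,60]}'; done
```

```text
time: 4.8
ee_pos: [0.551, -0.0123, 0.1274]
eef_rot: [0.985, 0.171, -0.001, 0.001]
ft_force: [-0.3, -0.1, -1.7]
width: 0.0658
time: 5.3
ee_pos: [0.5604, 0.0827, 0.1265]
eef_rot: [0.985, 0.172, -0.002, 0.001]
ft_force: [0.2, 0.5, -1.8]
width: 0.0659
time: 5.8
ee_pos: [0.5702, 0.1762, 0.1259]
eef_rot: [0.985, 0.173, -0.002, 0.001]
ft_force: [0.9, -0.8, -0.6]
width: 0.0659
time: 6.3
ee_pos: [0.58, 0.2699, 0.1255]
eef_rot: [0.985, 0.174, -0.003, 0.001]
ft_force: [-0.3, -0.3, -1.9]
width: 0.0656
```

```bash
python3 -m inch '{"translation":[[0.03,0.2,0],[0.04,0.5,0],[0.06,0.8,0],[0.065,0.885,-0.1],[0.065,0.885,-0.3],[0.065,0.885,-0.45],[0.065,0.885,-0.45],[0.065,0.885,-0.45]],"rot":[[0,0,0],[0,0,0],[0,0,0],[0,0,0],[0,0,0],[0,0,0],[0,0,0],[0,0,0]],"jaw":[60,60,60,60,60,60,60,60]}'
python3 - <<'E'
from h import *
for n in("scene","top"): cv2.imwrite(f"pics/{n}2.png",eyes.camera(n))
s=r.read_state(); p=s['ee_pos']; print(p,proj("scene",p),proj("top",p))
a=cv2.imread("pics/top2.png")[150:300,120:320]; b=cv2.imread("pics/scene2.png")[150:300,150:350]
cv2.imwrite("pics/c2.png",cv2.resize(np.hstack([a,b]),None,fx=2,fy=2,interpolation=cv2.INTER_CUBIC))
E
```

```text
time: 7.1
ee_pos: [0.587, 0.3568, 0.0806]
eef_rot: [0.985, 0.173, -0.003, 0.002]
ft_force: [0.5, -0.1, -0.9]
width: 0.0658
[0.58729823 0.35790222 0.08158388] [247.60908862 178.87432131] [193.68276768 233.33478486]
```

View pics/c2.png

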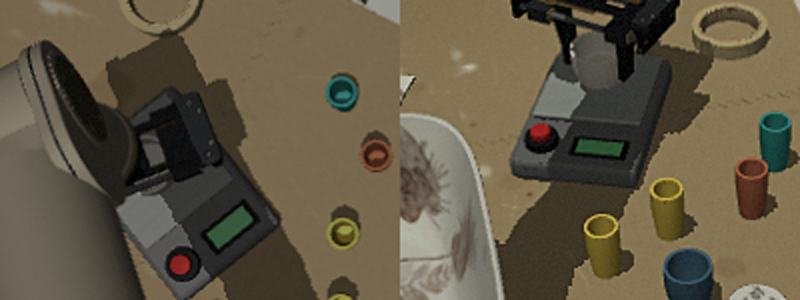

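The white cup is held upright over the plate: scene crop (597,62), i.e. about (248,181) in the full picture. Lowering it gently.

```bash
python3 -m inch '{"translation":[[0,0,-0.04],[0,0,-0.08],[0,0,-0.11],[0,0,-0.11]],"rot":[[0,0,0],[0,0,0],[0,0,0],[0,0,0]],"jaw":[60,60,60,60]}'
python3 -m inch '{"translation":[[0,0,-0.01],[0,0,-0.02],[0,0,-0.03],[0,0,-0.03]],"rot":[[0,0,0],[0,0,0],[0,0,0],[0,0,0]],"jaw":[60,60,60,60]}'
```

```text
time: 7.6
ee_pos: [0.587, 0.3578, 0.0699]
eef_rot: [0.985, 0.174, -0.002, 0.001]
ft_force: [0.2, -0.5, -1.6]
width: 0.0656
time: 8.0
ee_pos: [0.5871, 0.3579, 0.0681]
eef_rot: [0.985, 0.174, -0.002, 0.001]
ft_force: [-3.6, -2.1, 6.5]
width: 0.0655
```

```bash
python3 -m inch '{"translation":[[0,0,0],[0,0,0],[0,0,0],[0,0,0],[0,0,0],[0,0,0]],"rot":[[0,0,0],[0,0,0],[0,0,0],[0,0,0],[0,0,0],[0,0,0]],"jaw":[70,76,82,87,87,87]}'
python3 -m inch '{"translation":[[0,0,0.1],[0,0,0.3],[0,0,0.6],[0,0,0.7],[0,0,0.7]],"rot":[[0,0,0],[0,0,0],[0,0,0],[0,0,0],[0,0,0]],"jaw":[87,87,87,87,87]}'
python3 -m inch '{"translation":[[-0.3,-0.1,0],[-0.7,-0.2,0],[-1,-0.28,0],[-1,-0.28,0],[-1,-0.28,0],[-1,-0.28,0],[-1,-0.28,0],[-1,-0.28,0]],"rot":[[0,0,0],[0,0,0],[0,0,0],[0,0,0],[0,0,0],[0,0,0],[0,0,0],[0,0,0]],"jaw":[0,0,0,0,0,0,0,0]}'
```

```text
time: 8.6
ee_pos: [0.5871, 0.3578, 0.068]
eef_rot: [0.985, 0.174, -0.002, 0.001]
ft_force: [-0.2, -0.4, -0.4]
width: 0.0862
time: 9.1
ee_pos: [0.5881, 0.3583, 0.1403]
eef_rot: [0.985, 0.173, -0.001, 0.0]
ft_force: [-0.5, -0.4, -0.1]
width: 0.087
time: 9.9
ee_pos: [0.4888, 0.3302, 0.14]
eef_rot: [0.985, 0.173, -0.001, 0.001]
ft_force: [-0.1, -0.1, -0.2]
width: 0.0312
```

```bash
python3 -m inch '{"translation":[[-0.1,0,0],[-0.1,0,-0.2],[-0.1,0,-0.4],[-0.1,0,-0.6],[-0.1,0,-0.7],[-0.1,0,-0.7],[-0.1,0,-0.7]],"rot":[[0,0,0],[0,0,0],[0,0,0],[0,0,0],[0,0,0],[0,0,0],[0,0,0]],"jaw":[0,0,0,0,0,0,0]}'
python3 - <<'E'
from h import *
for n in("scene","top"): cv2.imwrite(f"pics/{n}3.png",eyes.camera(n))
s=r.read_state(); print(s['ee_pos'],s['width'])
a=cv2.imread("pics/top3.png")[180:300,150:310]; b=cv2.imread("pics/scene3.png")[140:260,180:340]
cv2.imwrite("pics/c3.png",cv2.resize(np.hstack([a,b]),None,fx=2.5,fy=2.5,interpolation=cv2.INTER_CUBIC))
E
```

```text
time: 10.6
ee_pos: [0.479, 0.3304, 0.0707]
eef_rot: [0.985, 0.173, -0.0, 0.001]
ft_force: [-0.7, 0.2, 0.0]
width: 0.0007
[0.47929647 0.3305719  0.071133  ] 0.0002957783364846482
```

View pics/c3.png

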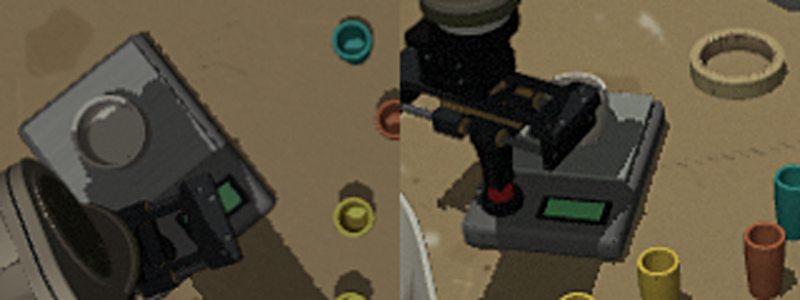

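The white cup stands in the middle of the plate with its rim at top-crop (111,131), and the closed fingertips sit right above the red button at scene-crop (500,193). Pressing.

```bash
python3 -m inch '{"translation":[[0,0,-0.04],[0,0,-0.08],[0,0,-0.11],[0,0,-0.12],[0,0,-0.12]],"rot":[[0,0,0],[0,0,0],[0,0,0],[0,0,0],[0,0,0]],"jaw":[0,0,0,0,0]}'
python3 -m inch '{"translation":[[0,0,-0.015],[0,0,-0.03],[0,0,-0.03]],"rot":[[0,0,0],[0,0,0],[0,0,0]],"jaw":[0,0,0]}'
python3 - <<'E'
from h import *
np.set_printoptions(precision=4,suppress=True)
print(onz("top",(194.4,232.4),.088))
E
```

```text
time: 11.2
ee_pos: [0.48, 0.3312, 0.0612]
eef_rot: [0.985, 0.173, 0.001, -0.001]
ft_force: [-5.3, -2.6, 20.9]
width: 0.0007
time: 11.5
ee_pos: [0.4801, 0.3313, 0.0609]
eef_rot: [0.985, 0.173, 0.0, -0.001]
ft_force: [-11.5, -6.7, 33.0]
width: 0.0007
[0.5887 0.3545 0.088 ]
```

```bash
for i in 1 2 3 4 5 6; do python3 -m inch '{"translation":[[0,0,0.013],[0,0,0.013]],"rot":[[0,0,0],[0,0,0]],"jaw":[0,0]}' | egrep 'ee_pos|force'
python3 - <<'E'
from h import *
im=eyes.camera("scene")[200:240,195:245].astype(int); print("red px",((im[...,2]>110)&(im[...,1]<60)).sum())
E
done
```

```text
ee_pos: [0.4803, 0.3313, 0.0628]
ft_force: [-0.3, -0.3, 3.5]
red px 0
ee_pos: [0.4803, 0.3313, 0.0637]
ft_force: [-0.7, -0.3, 2.5]
red px 0
ee_pos: [0.4803, 0.3313, 0.0649]
ft_force: [0.4, -0.6, 1.7]
red px 0
ee_pos: [0.4802, 0.3313, 0.0662]
ft_force: [0.5, -0.5, 0.9]
red px 0
ee_pos: [0.4801, 0.3312, 0.0674]
ft_force: [0.1, 0.1, -0.3]
red px 0
ee_pos: [0.4801, 0.3312, 0.0687]
ft_force: [0.5, -0.4, 0.3]
red px 0
```

The button was fully down: 33 N against a hard stop, then a spring of about 4 N released over 5 mm on backing off. Now the blue cup.

```bash
python3 -m inch '{"translation":[[0,0,0.3],[0,0,0.7],[-0.03,-0.2,0.7],[-0.05,-0.5,0.7],[-0.07,-0.85,0.7],[-0.07,-0.92,0.7],[-0.07,-0.92,0.7]],"rot":[[0,0,0],[0,0,0],[0,0,0.1],[0,0,0.2],[0,0,0.28],[0,0,0.28],[0,0,0.28]],"jaw":[80,80,80,80,80,80,80]}'
for i in 1 2; do python3 -m inch '{"translation":[[-0.03,-0.3,0],[-0.05,-0.6,0],[-0.07,-0.92,0],[-0.07,-0.92,0],[-0.07,-0.92,0]],"rot":[[0,0,0.1],[0,0,0.2],[0,0,0.28],[0,0,0.28],[0,0,0.28]],"jaw":[80,80,80,80,80]}'; done
```

```text
time: 13.7
ee_pos: [0.4734, 0.238, 0.139]
eef_rot: [0.95, 0.313, 0.0, -0.002]
ft_force: [-0.4, 0.1, -0.7]
width: 0.0487
time: 14.2
ee_pos: [0.4666, 0.147, 0.1391]
eef_rot: [0.894, 0.448, 0.0, -0.002]
ft_force: [0.3, 1.0, -0.5]
width: 0.0789
time: 14.7
ee_pos: [0.46, 0.0565, 0.1393]
eef_rot: [0.819, 0.573, 0.001, -0.002]
ft_force: [-0.1, 1.0, 0.1]
width: 0.0798
```

```bash
python3 -m inch '{"translation":[[-0.01,-0.02,-0.3],[-0.01,-0.02,-0.6],[-0.01,-0.02,-0.8],[-0.01,-0.02,-0.94],[-0.01,-0.02,-0.94],[-0.01,-0.02,-0.94]],"rot":[[0,0,0],[0,0,0],[0,0,0],[0,0,0],[0,0,0],[0,0,0]],"jaw":[80,80,80,80,80,80]}'
python3 -m inch '{"translation":[[0,0,0],[0,0,0],[0,0,0],[0,0,0],[0,0,0],[0,0,0]],"rot":[[0,0,0],[0,0,0],[0,0,0],[0,0,0],[0,0,0],[0,0,0]],"jaw":[44,44,44,44,44,44]}' 20
```

```text
time: 15.3
ee_pos: [0.4593, 0.0558, 0.0455]
eef_rot: [0.819, 0.574, 0.0, -0.002]
ft_force: [0.4, 0.4, 0.1]
width: 0.0799
time: 15.9
ee_pos: [0.4594, 0.0558, 0.0457]
eef_rot: [0.819, 0.574, 0.001, -0.002]
ft_force: [-0.2, 0.5, 3.2]
width: 0.0502
```

```bash
python3 -m inch '{"translation":[[0,0,0.1],[0,0,0.4],[0,0,0.8],[0,0,1],[0,0,1]],"rot":[[0,0,0],[0,0,0],[0,0,0],[0,0,0],[0,0,0]],"jaw":[44,44,44,44,44]}'
for i in 1 2 3; do python3 -m inch '{"translation":[[0.1,0.2,0],[0.2,0.5,0],[0.32,0.75,0],[0.32,0.75,0],[0.32,0.75,0]],"rot":[[0,0,0],[0,0,0],[0,0,0],[0,0,0],[0,0,0]],"jaw":[44,44,44,44,44]}'; done
```

```text
time: 16.4
ee_pos: [0.4611, 0.0561, 0.1489]
eef_rot: [0.819, 0.574, 0.003, -0.001]
ft_force: [-0.2, -0.3, -1.1]
width: 0.0503
time: 16.9
ee_pos: [0.4926, 0.1309, 0.148]
eef_rot: [0.819, 0.574, 0.002, -0.001]
ft_force: [-0.5, -0.8, -1.1]
width: 0.05
time: 17.4
ee_pos: [0.5242, 0.2046, 0.1474]
eef_rot: [0.819, 0.574, 0.001, -0.001]
ft_force: [-0.1, -0.9, -1.6]
width: 0.05
time: 17.9
ee_pos: [0.5562, 0.2778, 0.1471]
eef_rot: [0.82, 0.573, 0.001, -0.001]
ft_force: [0.0, -0.3, -2.3]
width: 0.05
```

```bash
python3 -m inch '{"translation":[[0.1,0.2,0],[0.2,0.5,0],[0.31,0.8,0],[0.31,0.8,0],[0.31,0.8,0],[0.31,0.8,0]],"rot":[[0,0,0],[0,0,0],[0,0,0],[0,0,0],[0,0,0],[0,0,0]],"jaw":[44,44,44,44,44,44]}'
python3 - <<'E'
from h import *
for n in("scene","top"): cv2.imwrite(f"pics/{n}4.png",eyes.camera(n))
s=r.read_state(); p=s['ee_pos']; print(p)
foot=p+[0,0,-.0457]; print("foot",proj("scene",foot),proj("top",foot)); w=np.array([.5874,.358,.088]); print("white rim",proj("scene",w),proj("top",w))
a=cv2.imread("pics/top4.png")[190:290,150:230]; b=cv2.imread("pics/scene4.png")[120:220,200:300]
cv2.imwrite("pics/c4.png",cv2.resize(np.hstack([a,b]),None,fx=4,fy=4,interpolation=cv2.INTER_CUBIC))
E
```

```text
time: 18.5
ee_pos: [0.5877, 0.3552, 0.1473]
eef_rot: [0.82, 0.572, 0.001, -0.0]
ft_force: [-0.4, 0.2, -1.6]
width: 0.0498
[0.58754475 0.35590693 0.14744021]
foot [247.47016604 172.26926449] [192.05926781 232.44391772]
white rim [247.37833587 176.64848894] [192.84330214 233.05376496]
```

View pics/c4.png

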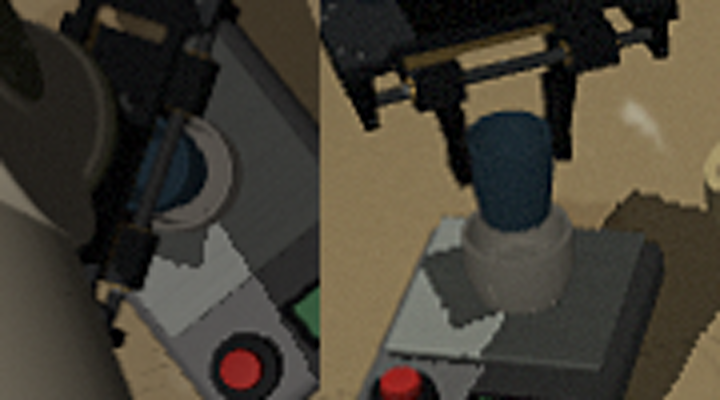

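Run:
```python
from h import *
np.set_printoptions(precision=4,suppress=True)
f=lambda n,X,o: (proj(n,X)-o)*4
print("white@(.5887,.3547)",f("top",[.5887,.3547,.088],[150,190]),f("scene",[.5887,.3547,.088],[120,120]))
b=np.array([.5875,.3559,.1577]); print("blue rim",f("top",b,[150,190]),f("scene",b,[120,120]))
b[2]=.1017; print("blue foot",f("top",b,[150,190]),f("scene",b,[120,120]))
# rim extents: radius px
for X,rad in (([.5887,.3547,.088],.033),([.5875,.3559,.1577],.025)):
    th=np.linspace(0,6.28,60)
    for n,o in(("top",[150,190]),("scene",[120,120])):
        q=np.array([f(n,np.array(X)+rad*np.array([np.cos(t),np.sin(t),0]),o) for t in th]); print(n,q.min(0),q.max(0))
```

```text
white@(.5887,.3547) [177.2876 169.6936] [514.7513 228.0576]
blue rim [138.1101 160.8092] [501.2787 129.4835]
blue foot [168.2709 169.8636] [509.8339 209.1701]
top [118.0684 110.0648] [236.7509 229.5797]
scene [458.4997 194.7924] [570.9826 262.5748]
top [ 90.026  112.3184] [186.3674 209.4727]
scene [457.2478 104.7462] [545.3102 154.9565]
```

Reading the crop: the blue foot is at (511,228) and the white rim centre at (519,~228) in scene crop. Blue's foot matches its prediction. The white cup sits about 2 mm off, towards +x and −y, so I shift by (+1.5, −2) mm and lower.

```bash
python3 -m inch '{"translation":[[0.015,-0.02,0],[0.015,-0.02,-0.1],[0.015,-0.02,-0.2],[0.015,-0.02,-0.3],[0.015,-0.02,-0.37],[0.015,-0.02,-0.42],[0.015,-0.02,-0.42]],"rot":[[0,0,0],[0,0,0],[0,0,0],[0,0,0],[0,0,0],[0,0,0],[0,0,0]],"jaw":[44,44,44,44,44,44,44]}'
python3 -m inch '{"translation":[[0,0,-0.01],[0,0,-0.02],[0,0,-0.02],[0,0,-0.02]],"rot":[[0,0,0],[0,0,0],[0,0,0],[0,0,0]],"jaw":[44,44,44,44]}'
```

```text
time: 19.3
ee_pos: [0.5886, 0.3539, 0.1044]
eef_rot: [0.82, 0.572, 0.0, -0.0]
ft_force: [-0.9, -0.3, -1.1]
width: 0.0501
time: 19.7
ee_pos: [0.5887, 0.354, 0.1027]
eef_rot: [0.82, 0.572, 0.0, -0.0]
ft_force: [0.3, 0.5, -0.5]
width: 0.0501
```

```bash
python3 -m inch '{"translation":[[0,0,-0.01],[0,0,-0.015],[0,0,-0.015]],"rot":[[0,0,0],[0,0,0],[0,0,0]],"jaw":[44,44,44]}'
```

```text
time: 20.0
ee_pos: [0.5889, 0.3541, 0.1018]
eef_rot: [0.82, 0.572, 0.001, -0.0]
ft_force: [-1.6, -0.2, 5.2]
width: 0.0498
```

```bash
python3 -m inch '{"translation":[[0,0,0],[0,0,0],[0,0,0],[0,0,0]],"rot":[[0,0,0],[0,0,0],[0,0,0],[0,0,0]],"jaw":[54,58,62,62]}'
python3 -m inch '{"translation":[[0,0,0.1],[0,0,0.3],[0,0,0.5],[0,-0.3,0.5],[0,-0.7,0.5],[0,-0.9,0.5],[0,-0.9,0.5]],"rot":[[0,0,0],[0,0,0],[0,0,0],[0,0,0],[0,0,0],[0,0,0],[0,0,0]],"jaw":[62,62,62,62,62,62,62]}'
python3 -m inch '{"translation":[[0,-0.4,0],[0.03,-0.8,0],[0.03,-0.9,0],[0.03,-0.9,0]],"rot":[[0,0,0],[0,0,0],[0,0,0],[0,0,0]],"jaw":[62,62,62,62]}'
```

```text
time: 20.4
ee_pos: [0.5888, 0.354, 0.1016]
eef_rot: [0.82, 0.572, 0.0, -0.0]
ft_force: [0.2, 0.2, 1.0]
width: 0.0609
time: 21.1
ee_pos: [0.5899, 0.2599, 0.1527]
eef_rot: [0.822, 0.57, 0.001, 0.0]
ft_force: [0.9, 0.2, 0.7]
width: 0.0619
time: 21.5
ee_pos: [0.5934, 0.1687, 0.1533]
eef_rot: [0.822, 0.569, 0.001, 0.0]
ft_force: [-0.0, 1.0, -0.5]
width: 0.062
```

```bash
python3 -m inch '{"translation":[[0.01,-0.3,0],[0.015,-0.6,0],[0.015,-0.65,-0.2],[0.015,-0.65,-0.5],[0.015,-0.65,-0.55],[0.015,-0.65,-0.55]],"rot":[[0,0,0],[0,0,0],[0,0,0],[0,0,0],[0,0,0],[0,0,0]],"jaw":[62,62,62,62,62,62]}'
python3 - <<'E'
from h import *
for n in("scene","top"): cv2.imwrite(f"pics/{n}5.png",eyes.camera(n))
s=r.read_state(); print(s['ee_pos'])
f=lambda n,X,o: (proj(n,X)-o)*4
print("nested blue rim @(.5889,.354)",f("top",[.5889,.354,.112],[165,200]),"white rim",f("top",[.5889,.354,.088],[165,200]),"scene",f("scene",[.5889,.354,.112],[125,120]),f("scene",[.5889,.354,.088],[125,120]))
a=cv2.imread("pics/top5.png")[200:265,165:230]; b=cv2.imread("pics/scene5.png")[140:205,215:280]; c=cv2.imread("pics/scene5.png")[190:290,280:380]
print("terra rim in scene now",proj("scene",[.595,.1035,.068]))
A=cv2.resize(np.vstack([a,b]),None,fx=4,fy=4,interpolation=cv2.INTER_CUBIC); B=cv2.resize(c,(520,520),interpolation=cv2.INTER_CUBIC)
cv2.imwrite("pics/c5.png",np.hstack([A,B]))
E
```

```text
time: 22.1
ee_pos: [0.5944, 0.1058, 0.0977]
eef_rot: [0.822, 0.57, 0.0, -0.0]
ft_force: [-0.6, -0.1, 0.0]
width: 0.0621
[0.59558438 0.10521415 0.09941891]
nested blue rim @(.5889,.354) [106.45248113 125.57937712] white rim [118.54355406 129.29588306] scene [492.21618092 195.1841122 ] [495.76265758 228.42331814]
terra rim in scene now [325.36039901 233.80152697]
```

View pics/c5.png

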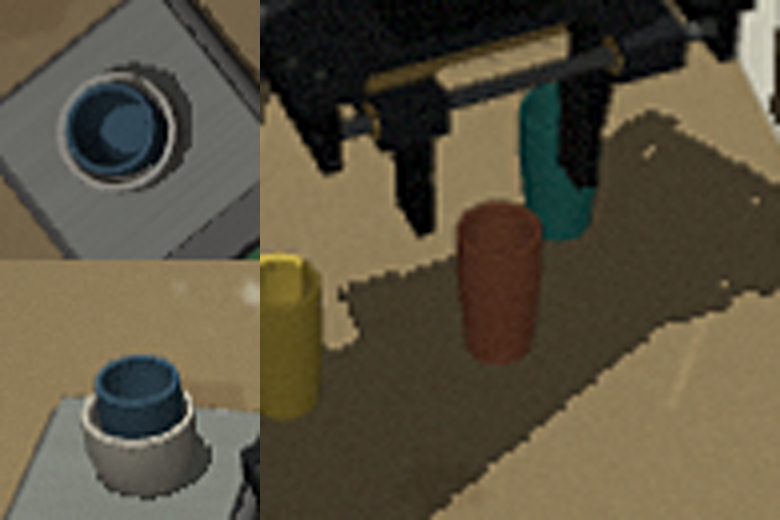

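Blue stands upright inside white: the blue rim is centred at (138,~378) and white at (139,~415) in the left-lower crop. The open fingers straddle the terracotta cup, whose rim is at (500,226) in the right crop. Grasping it.

```bash
python3 -m inch '{"translation":[[0,-0.02,-0.1],[0,-0.02,-0.25],[0,-0.02,-0.4],[0,-0.02,-0.4],[0,-0.02,-0.4]],"rot":[[0,0,0],[0,0,0],[0,0,0],[0,0,0],[0,0,0]],"jaw":[62,62,62,62,62]}'
python3 -m inch '{"translation":[[0,0,0],[0,0,0],[0,0,0],[0,0,0],[0,0,0]],"rot":[[0,0,0],[0,0,0],[0,0,0],[0,0,0],[0,0,0]],"jaw":[30,30,30,30,30]}' 15
```

```text
time: 22.7
ee_pos: [0.5952, 0.103, 0.0588]
eef_rot: [0.822, 0.57, 0.001, 0.0]
ft_force: [0.7, -0.3, 1.3]
width: 0.0618
time: 23.2
ee_pos: [0.5953, 0.103, 0.059]
eef_rot: [0.822, 0.57, 0.001, 0.0]
ft_force: [-0.3, -0.6, 0.8]
width: 0.0361
```

```bash
python3 -m inch '{"translation":[[0,0,0.1],[0,0,0.4],[0,0,0.8],[0,0,1],[0,0,1]],"rot":[[0,0,0],[0,0,0],[0,0,0],[0,0,0],[0,0,0]],"jaw":[30,30,30,30,30]}'
python3 -m inch '{"translation":[[0,0.2,0.3],[-0.01,0.5,0.36],[-0.02,0.8,0.36],[-0.02,0.8,0.36],[-0.02,0.8,0.36]],"rot":[[0,0,0],[0,0,0],[0,0,0],[0,0,0],[0,0,0]],"jaw":[30,30,30,30,30]}'
python3 -m inch '{"translation":[[0,0.2,0],[-0.01,0.5,0],[-0.02,0.8,0],[-0.02,0.85,0],[-0.02,0.85,0]],"rot":[[0,0,0],[0,0,0],[0,0,0],[0,0,0],[0,0,0]],"jaw":[30,30,30,30,30]}'
```

```text
time: 23.7
ee_pos: [0.5972, 0.1031, 0.1631]
eef_rot: [0.822, 0.569, 0.004, 0.001]
ft_force: [1.7, 0.2, -0.9]
width: 0.0357
time: 24.2
ee_pos: [0.5946, 0.1836, 0.1983]
eef_rot: [0.822, 0.57, 0.003, 0.001]
ft_force: [0.7, -2.0, -0.8]
width: 0.0353
time: 24.7
ee_pos: [0.5923, 0.2691, 0.1976]
eef_rot: [0.821, 0.571, 0.003, 0.001]
ft_force: [-0.0, -0.2, -1.0]
width: 0.036
```

```bash
python3 -m inch '{"translation":[[0,0.2,0],[-0.01,0.5,0],[-0.025,0.8,0],[-0.025,0.84,0],[-0.025,0.84,0],[-0.025,0.84,0]],"rot":[[0,0,0],[0,0,0],[0,0,0],[0,0,0],[0,0,0],[0,0,0]],"jaw":[30,30,30,30,30,30]}'
python3 -m inch '{"translation":[[0,0,-0.05],[0,0,-0.05],[0,0,-0.05]],"rot":[[0,0,0],[0,0,0],[0,0,0]],"jaw":[30,30,30]}'
python3 - <<'E'
from h import *
for n in("scene","top"): cv2.imwrite(f"pics/{n}6.png",eyes.camera(n))
s=r.read_state(); p=s['ee_pos']; print(p)
def ext(nm,n,X,rad,o,k,off):
    q=np.array([(proj(n,np.array(X)+rad*np.array([np.cos(t),np.sin(t),0]))-o)*k+[off,0] for t in np.linspace(0,6.28,60)]); print(nm,n,q.min(0).round(),q.max(0).round())
for n,o,off in(("top",[165,190],0),("scene",[215,120],400)):
    for nm,X,rad in (("small foot",p-[0,0,.059],.014),("small rim",p+[0,0,.009],.018),("blue rim",[p[0],p[1],.112],.025),("white rim",[p[0],p[1],.088],.033)): ext(nm,n,X,rad,o,5.7,off)
a=cv2.imread("pics/top6.png")[190:275,165:235]; b=cv2.imread("pics/scene6.png")[120:205,215:285]
cv2.imwrite("pics/c6.png",np.hstack([cv2.resize(i,(400,485),interpolation=cv2.INTER_CUBIC) for i in(a,b)]))
E
```

```text
time: 25.3
ee_pos: [0.5905, 0.3511, 0.1976]
eef_rot: [0.822, 0.57, 0.003, 0.002]
ft_force: [-0.2, -0.7, -1.3]
width: 0.036
time: 25.6
ee_pos: [0.5907, 0.3502, 0.1925]
eef_rot: [0.822, 0.569, 0.003, 0.002]
ft_force: [0.3, -0.7, -0.4]
width: 0.0357
[0.59063899 0.35079205 0.19274193]
small foot top [106. 188.] [181. 264.]
small rim top [ 37. 156.] [140. 261.]
blue rim top [ 95. 165.] [226. 297.]
white rim top [ 93. 152.] [262. 322.]
small foot scene [557. 216.] [627. 256.]
small rim scene [531.  68.] [624. 119.]
blue rim scene [535. 244.] [658. 317.]
white rim scene [521. 280.] [682. 376.]
```

View pics/c6.png

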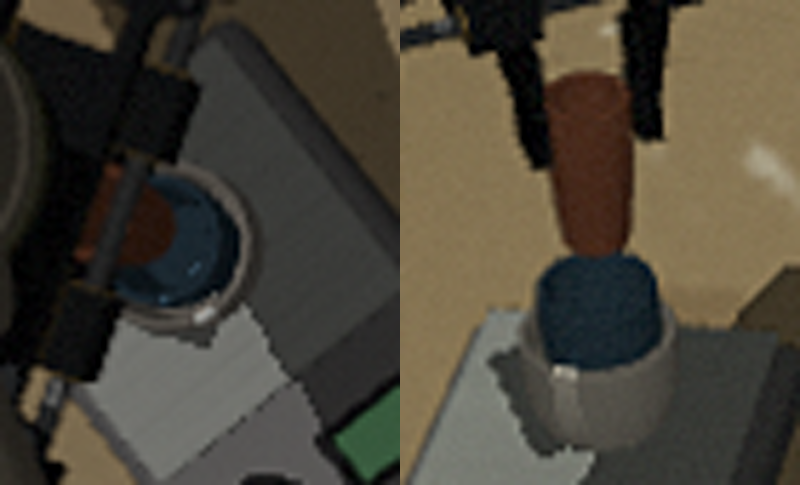

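The terracotta foot is at (597,254) in the right crop and the blue rim centre at about (598,~283). In the left crop blue sits about 2 mm towards −x of the cup. Small correction, then lower slowly while watching force.

```bash
python3 -m inch '{"translation":[[-0.018,0.01,0],[-0.018,0.01,-0.08],[-0.018,0.01,-0.16],[-0.018,0.01,-0.24],[-0.018,0.01,-0.32],[-0.018,0.01,-0.4],[-0.018,0.01,-0.4]],"rot":[[0,0,0],[0,0,0],[0,0,0],[0,0,0],[0,0,0],[0,0,0],[0,0,0]],"jaw":[30,30,30,30,30,30,30]}'
python3 -m inch '{"translation":[[0,0,-0.06],[0,0,-0.12],[0,0,-0.18],[0,0,-0.22],[0,0,-0.22]],"rot":[[0,0,0],[0,0,0],[0,0,0],[0,0,0],[0,0,0]],"jaw":[30,30,30,30,30]}'
```

```text
time: 26.4
ee_pos: [0.5882, 0.3514, 0.151]
eef_rot: [0.822, 0.569, 0.002, 0.002]
ft_force: [-0.6, 0.5, -0.5]
width: 0.0359
time: 26.9
ee_pos: [0.5879, 0.3513, 0.1282]
eef_rot: [0.822, 0.569, 0.001, 0.002]
ft_force: [0.3, 0.6, 0.3]
width: 0.0358
```

```bash
python3 -m inch '{"translation":[[0,0,-0.01],[0,0,-0.02],[0,0,-0.02]],"rot":[[0,0,0],[0,0,0],[0,0,0]],"jaw":[30,30,30]}'
python3 -m inch '{"translation":[[0,0,-0.01],[0,0,-0.012],[0,0,-0.012]],"rot":[[0,0,0],[0,0,0],[0,0,0]],"jaw":[30,30,30]}'
```

```text
time: 27.2
ee_pos: [0.5879, 0.3513, 0.1262]
eef_rot: [0.822, 0.569, 0.001, 0.002]
ft_force: [0.2, -0.3, -1.3]
width: 0.0359
time: 27.5
ee_pos: [0.5879, 0.3513, 0.1251]
eef_rot: [0.822, 0.569, 0.001, 0.002]
ft_force: [0.7, 0.6, -0.7]
width: 0.0357
```

```bash
python3 -m inch '{"translation":[[0,0,-0.008],[0,0,-0.008]],"rot":[[0,0,0],[0,0,0]],"jaw":[30,30]}'
```

```text
time: 27.7
ee_pos: [0.5881, 0.3515, 0.1249]
eef_rot: [0.822, 0.569, 0.002, 0.002]
ft_force: [-1.0, -1.0, 3.8]
width: 0.0361
```

Contact at 0.1249 m, against 0.125 m expected for the floor. Releasing and retreating.

```bash
python3 -m inch '{"translation":[[0,0,0],[0,0,0],[0,0,0],[0,0,0],[0,0,0]],"rot":[[0,0,0],[0,0,0],[0,0,0],[0,0,0],[0,0,0]],"jaw":[40,44,48,55,55]}'
python3 -m inch '{"translation":[[0,0,0.1],[0,0,0.3],[0,0,0.6],[0,0,1],[0,0,1]],"rot":[[0,0,0],[0,0,0],[0,0,0],[0,0,0],[0,0,0]],"jaw":[55,55,55,55,55]}'
for i in 1 2; do python3 -m inch '{"translation":[[-0.3,-0.3,0],[-0.6,-0.6,0],[-0.6,-0.9,0],[-0.6,-0.9,0]],"rot":[[0,0,0],[0,0,0],[0,0,0],[0,0,0]],"jaw":[55,55,55,55]}'; done
python3 - <<'E'
from h import *
np.set_printoptions(precision=1,suppress=True)
for n in("scene","top"): cv2.imwrite(f"pics/{n}7.png",eyes.camera(n))
for nm,z,rad in(("white",.088,.033),("blue",.112,.025),("small",.134,.018)):
    for n,o,off in(("top",[160,185],0),("scene",[210,120],400)):
        q=np.array([(proj(n,np.array([.5885,.352,z])+rad*np.array([np.cos(t),np.sin(t),0]))-o)*5+[off,0] for t in np.linspace(0,6.28,60)]); print(nm,n,q.min(0),q.max(0))
a=cv2.imread("pics/top7.png")[185:265,160:240]; b=cv2.imread("pics/scene7.png")[120:200,210:290]
cv2.imwrite("pics/c7.png",cv2.resize(np.hstack([a,b]),None,fx=5,fy=5,interpolation=cv2.INTER_CUBIC))
E
```

```text
time: 28.2
ee_pos: [0.5881, 0.3515, 0.1248]
eef_rot: [0.822, 0.569, 0.001, 0.002]
ft_force: [-0.1, 0.6, 0.9]
width: 0.0535
time: 28.7
ee_pos: [0.5904, 0.3524, 0.232]
eef_rot: [0.822, 0.569, 0.006, 0.002]
ft_force: [0.5, -0.5, 1.1]
width: 0.0552
time: 29.1
ee_pos: [0.531, 0.2578, 0.2334]
eef_rot: [0.824, 0.567, 0.007, 0.002]
ft_force: [0.2, -0.3, 0.1]
width: 0.0551
time: 29.5
ee_pos: [0.4714, 0.1643, 0.2344]
eef_rot: [0.825, 0.565, 0.008, 0.002]
ft_force: [0.2, -0.3, 0.6]
width: 0.055
white top [103.6 162.9] [252.  312.3]
white scene [526.3 246. ] [667.1 331. ]
blue top [105.2 174.9] [220.3 290.8]
blue scene [538.3 214.7] [646.2 278.6]
small top [106.  185.7] [190.7 271. ]
small scene [548.9 184.6] [627.4 230.3]
```

View pics/c7.png

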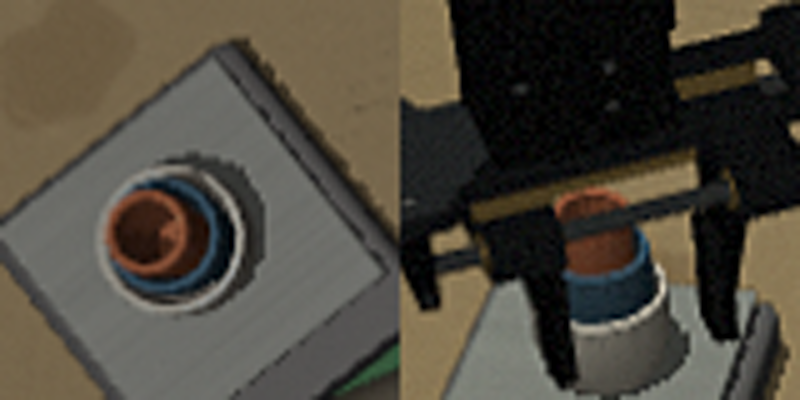

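View pics/scene7.png

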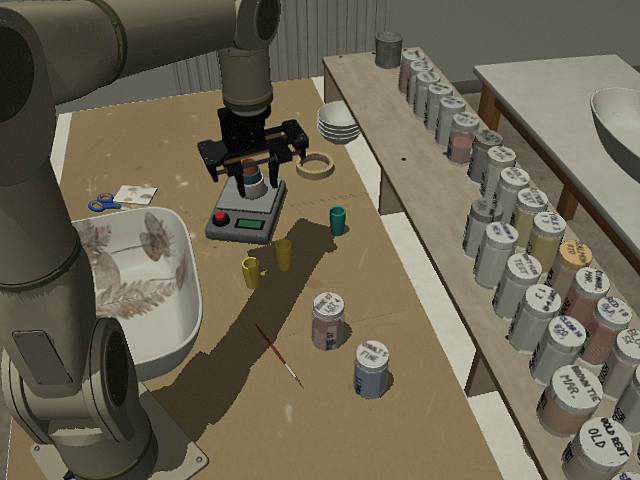

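The nest stands upright on the plate: top crop white rim (172,237), blue (~165,237), terracotta (146,234), all within 2 mm of the expected rims at full seating. The jars, turquoise cup and yellow cups haven't moved, and the gripper is clear. Handing in.

Run:
```python
from bench import r
print(r.close_job()); print(r.read_state()['time'])
```

```text
the job is handed in; nothing more can be done
None
the job is handed in; nothing more can be done
```

The job is done and handed in at about 30 s of robot time. The empty white cup was set on the scale plate and released. Then the tare button was pressed, the blue cup went into the white one, and the terracotta cup went into the blue.

- **Tare:** the button was pressed to its hard stop, where the wrist force read 33 N. On backing off, a spring of about 4 N released over 5 mm, which matches a full press.
- **Seating:** both cups touched their floors within 0.1 mm of the expected height, at about 4 to 5 N above the wrist reading. The last pictures show all three upright and nested, with the robot clear, and the jars and look-alike cups where they were.
- **Disagreements:**
  - After release, the camera put the white cup about 2 to 4 mm from where the gripper had let go. I corrected for this before nesting.
  - It stands roughly 3 to 6 mm from my estimate of the plate's centre.
  - The button top met the fingers about 5 mm higher than the cameras had measured.

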